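# Bleed the charging stand, then press the accumulator down in its sprung cradle and hold it

## Robot

A 7-joint arm with a two-finger parallel gripper is mounted at the origin on the work surface. World frame = base frame: x ahead of the robot, y to its left, z up, the work surface at z = 0. Lengths are in m, angles in rad, forces in N, time in s.
With the tool pointing down it reaches from about 0.425 to 0.95 m from the base axis. Payload 16.7 kg.
Tool frame: the origin (TCP) lies on the centre line of the jaws, within the pads' length; the fingertips stand 8 mm ahead of it and the grasp point (between the pads) lies 11 mm behind it; z points along the fingers, y is the direction in which the jaws open and shut (so a half turn about z gives the same grasp; the last joint's range is limited). The gripper opens to 94 mm and grips with 3 to 60 N. Pads are 16 mm wide; open, the fingers measure 119 mm over their backs; the gripper's body (75 mm by 177 mm) begins 78 mm behind the grasp point.
Start: joints at [-0.149, 0.426, 0.074, 1.606, -0.034, 1.111, -0.067], TCP at [0.675, -0, 0.213] pointing down, gripper open.
Joint ranges: [-2.85, 2.85], [-0.5, 2.14], [-1.23, 1.37], [0.21, 2.46], [-1.02, 4.16], [0.16, 2.05], [-2.73, 2.73]. Speed limits (rad/s): [1.89, 1.89, 2.39, 2.39, 3.01, 3.01, 3.01].

## Interface

Orientations are given as [roll, pitch, yaw] about the fixed x, y, z axes, in that order (R = Rz(yaw) Ry(pitch) Rx(roll)).
In Python, from bench import robot, optics, sign_off, nets gives the robot as it stands. The module is installed in compiled form; this text tells all that it offers.
- The arm moves only by the shell command python3 -m creep 'ROWS' [FORCE]. ROWS is text: rows parted by semicolons, each of 7 numbers parted by spaces: the shift along the tool's x, y, z in mm, then the turn, a rotation vector about the tool's x, y, z in rad, then the closure, from 0 (fully open) to 1 (shut). In form: x y z rx ry rz hand; .... A call has 1 to 8 rows; each row shifts and turns the commanded pose from where the row before left it, along the tool's axes as they then stand; what a row does not reach is not made up. A row lasts 1/8 s, in which the tool goes at most 62.5 mm and 10.7 degrees, less where a joint would pass 70% of its speed; a pose out of reach is approached as far as the arm can. A call with a gripper value outside its range is refused whole. The fingers move at their own pace and stop on an object; FORCE is the grip in N (left out, the last holds). Time passes only in rows, so rows that do not move let the fingers close. It gives the time, the measured TCP pose, the force and the opening at its end, in the units of the state.
- robot.state(): the state, without advancing time (a new reading comes with each control period).
- optics.snapshot(name): name is "scene" or "side" or "wrist"; returns the picture (480x640x3 uint8, red, green, blue); there is no depth.
- optics.get_calibration(name): a dict with "intrinsics" (3x3 intrinsics, pixels), "D" ([k1, k2, p1, p2, k3] as OpenCV has them; the pictures are not rectified), "T" (4x4, takes a point from camera to world coordinates). Camera axes: x right, y up, looking along -z (the intrinsics and any distortion apply to the point x, -y, -z); pixel columns grow to the right and rows downward; lengths in m; the calibration is good to about 2 mm. A picture is of the moment at which its call begins: read the wrist's pose just before it. get_calibration takes no time and is no camera call; for the wrist camera it gives the pose at the moment of the call.
- sign_off(): hands the job in, once; it reports no verdict.
Trained networks look in the newest picture that a camera, given by its name, has taken for a name from the list of things; names that differ only in an ending like _2 or _b are one class to them, and where a whole thing is asked for, a point or a joint stands for the part that bears it (a point fixed in the world has none). Each returns a list of dicts, best first, with "conf" (0 to 1); they miss things now and then, are a little off and sometimes report something else, mostly with a low value. They report only what shows in the picture. A call takes as long as a camera call. They do not tell look-alikes from the thing itself.
- nets.trace(camera, label): "region" (480x640 bool, what is visible of it) and "position" ([column, row] in pixels, amid what is visible of it).
- nets.spot_point(camera, label): "position" ([column, row] in pixels: a listed point, or the origin of a listed thing).
The state is a dict: "time_s": time; "joint_pos": joint angles; "joint_velocities": joint speeds; "effort": joint torques, N m; "tool_pos": TCP position; "eef_rot": TCP orientation; "wrist_force": force on the tool from outside, world axes, zero at the start; "ft_torque": the same for the moment, N m; "finger_gap": opening from 0.0 (shut) to 1.0 (fully open).
Only numpy, scipy, OpenCV 4.12 (cv2) and the standard library are available. Lean on these libraries where they do the work, as an engineer would, in place of code of your own. Each camera call takes 0.05 s, during which the arm holds its last target.

## Task

On the gearbox bench, first unscrew the brass hex coupling on the charging stand (anticlockwise from above) to its stop, so that the stand is bled. Then take the round-bellied accumulator by its neck, set it upright, belly first, in the stand's sprung ring, and press it straight down until the ring is at its lower stop; finish while still holding it pressed down there. Keep the accumulator upright and leave the other parts on the bench where they lie.

Things in the scene. Friction and masses are not known exactly. Their poses are not given: they have to be found in the camera images.
- accumulator_center (a point): Half-way up the accumulator, on its axis, 67.5 mm above its underside; z up along the axis. A loose dark steel round-bellied flask, 135 mm tall, 0.34 to 0.50 kg, standing upright on the bench. Take it by its straight neck: 32 mm in diameter, from 70 to 125 mm above the underside, best about 105 mm up.
- accumulator: The same accumulator; origin at the centre of its underside, z up. From there up: foot 36 mm in diameter to 12 mm; ball-shaped belly 72 mm in diameter centred at 38 mm; neck 32 mm in diameter to 125 mm; valve stub 16 mm in diameter to 135 mm. A straight-sided canister of the same colour, without a neck, is a bystander; the two may change places.
- stand: Charging stand, screwed to the bench: aluminium plate 130 mm (x) by 240 mm (y) by 12 mm thick. Origin on the bench directly under the centre of the sprung ring; the plate runs from y = -175 to +65 mm. Three upright guide posts, 77 mm high, stand 50 mm from the ring's axis. The hex coupling stands at (0, -130 mm).
- ring_top (a point): Centre of the upper face of the stand's sprung ring: level steel ring, 74 mm outside, 52 mm hole, 8 mm thick; upper face 56 mm above the bench at rest, 34 mm at its lower stop. The accumulator's foot goes through the hole and its belly rests on the inner edge, self-centring; its underside is then 12 to 14 mm below this point. z is up.
- cradle_ring (a joint): How far the sprung ring is pressed down, m: 0 at rest (up), 0.022 at its lower stop. The spring pushes up with 7 N at rest to 18 N at the stop: it carries the accumulator's weight without sinking, and 12 to 15 N of push on top of that weight takes it to the stop. It springs up when let go.
- coupling_grip (a point): On the axis of the captive hex coupling, at the height to grip it, half-way up (54 mm above the bench). Brass hexagon, 32 mm across flats, flats 34 mm high from 36 to 70 mm above the bench, turning about the vertical. Its x axis is normal to a pair of flats (others every 60 degrees) and turns with it.
- coupling (a joint): Turn of the coupling, rad: grows as it is unscrewed (anticlockwise seen from above), starts between 0 and 0.3, open stop at 1.4. It does not rise, is stiff with 0.08 N m friction, and stays where it is left.
- canister: Bystander: straight dark steel canister, 66 mm in diameter, 92 mm tall, upright. Origin under its centre.
- bearing: Bystander: steel bearing ring, 62 mm in diameter, 18 mm high, lying flat. Origin under its centre.
- gear: Bystander: toothed gear about 70 mm in diameter with a shaft stub, 45 mm high. Origin under its centre.
- wrench: Bystander: open-ended wrench, 190 mm long, lying flat along its x.
- screwdriver: Bystander: screwdriver, 190 mm long, lying along its x.
- socket: Bystander: steel socket, 30 mm in diameter, 45 mm tall. Origin under its centre.
- clutch_plate: Bystander: flat steel clutch plate ring, 124 mm in diameter, 6 mm thick. Origin under its centre.
Not all that is in view belongs to the job. Leave any turquoise look-alike of the accumulator alone.

How it is judged:
On the way, in this order (a step that is already met when the one before it is completed fails the run):
1. the coupling is unscrewed to its stop (1.2 rad or more) (value of joint coupling above 1.2 rad), for 0.1 s.
2. the accumulator sits upright in the sprung ring (horizontal distance between accumulator_center and ring_top below 0.006 m and z of accumulator_center in the frame of ring_top below 0.062 m and angle between accumulator_center's own z axis and vertical below 0.12 rad), for 0.2 s.
At the end, for the whole second after the job is handed in: The robot is holding the accumulator (contact over 2 N) and keeps the sprung ring pressed down at or within 4 mm of its lower stop (18 of 22 mm or more), still; the accumulator sits in the ring, centred within 6 mm and upright within 0.12 rad; the coupling is unscrewed by at least 1.2 of 1.4 rad (all of step 2 and value of joint cradle_ring above 0.018 m and velocity of joint cradle_ring between -0.02 and 0.02 m/s and value of joint coupling above 1.2 rad and contact force between any of the fingers, the arm and accumulator above 2 N); the arm keeps its last pose, push and grip.
It fails at once if the ring is pressed down (over 8 mm) before the coupling is unscrewed (value of joint cradle_ring above 0.008 m and value of joint coupling below 1.1 rad).
It fails at once if the accumulator is tipped by more than 0.6 rad (angle between accumulator_center's own z axis and vertical above 0.6 rad).
It fails at once if a bystander is moved by more than 30 mm (distance of any of canister, bearing, gear, wrench, screwdriver, socket, clutch_plate from where it was at the start of the episode above 0.03 m).
It also fails if it takes over 58 s, if anything falls off the work surface, if the arm or the gripper's body presses on something with over 40 N, if the wrist force passes 120 N, or if a joint passes its speed limit or range.

## Working session

There is one attempt and no reset: what is moved stays moved. The work goes in short steps, Python scripts to look and compute and a shell command to move; the robot and the scene stay as the last step left them, time stands still between calls to the robot, and variables do not carry over. Pictures are saved under pics/ and viewed, and the job is handed in when it is done.

```bash
mkdir -p pics; ls; python3 - <<'E'
from bench import robot, optics, nets
import cv2
print(robot.state())
for n in ["scene","side","wrist"]:
    im=optics.snapshot(n); cv2.imwrite(f"pics/{n}0.png",im[:,:,::-1])
    c=optics.get_calibration(n); print(n,c["intrinsics"],c["D"],c["T"])
print(robot.state()["time_s"])
E
```

```text
pics
{'time_s': 0.0, 'joint_pos': array([-0.14952696,  0.42669476,  0.07383809,  1.60660149, -0.03408671,
        1.11078269, -0.06707601]), 'joint_velocities': array([ 5.60586562e-04, -4.64883938e-05,  1.88674674e-03,  7.82497931e-04,
        2.64125803e-04,  7.28194828e-04, -2.81490568e-04]), 'effort': array([-4.09355038e-03, -9.35844111e+01,  3.66462663e+00, -4.54201269e+01,
       -4.89189907e-02,  2.02478352e-02, -6.48899413e-05]), 'tool_pos': array([ 6.74581073e-01, -7.51043924e-06,  2.12802502e-01]), 'eef_rot': array([-3.14036884e+00,  9.46599174e-05,  1.57083341e+00]), 'wrist_force': array([ 0.1317033 , -0.22031399,  0.65263942]), 'ft_torque': array([-0.00775448, -0.01179964, -0.01648162]), 'finger_gap': 0.9991767909671182}
scene [[481.30287732   0.         318.15986304]
 [  0.         481.30287732 246.98438397]
 [  0.           0.           1.        ]] [-0.07761523  0.          0.          0.          0.        ] [[-0.46955895 -0.70098916  0.5367761   1.18043477]
 [ 0.88281734 -0.36440087  0.2963875   0.32318088]
 [-0.01216275  0.61304665  0.78995308  0.96200047]
 [ 0.     
[... 209 characters left out ...]
   0.          0.        ] [[ 0.83890264  0.40896573 -0.35915094  0.2468631 ]
 [-0.5441949   0.64201154 -0.54006768 -0.52931248]
 [ 0.00970987  0.64851231  0.76114223  0.77662572]
 [ 0.          0.          0.          1.        ]]
wrist [[351.65424763   0.         314.36757292]
 [  0.         351.65424763 237.2117105 ]
 [  0.           0.           1.        ]] [-0.03298743  0.          0.          0.          0.        ] [[ 9.99999293e-01  2.97785029e-05  1.18849914e-03  6.74459146e-01]
 [-3.56366631e-04  9.61225974e-01  2.75761671e-01  8.07092349e-02]
 [-1.13420447e-03 -2.75761899e-01  9.61225306e-01  3.83182173e-01]
 [ 0.00000000e+00  0.00000000e+00  0.00000000e+00  1.00000000e+00]]
0.15
```

View pics/scene0.png

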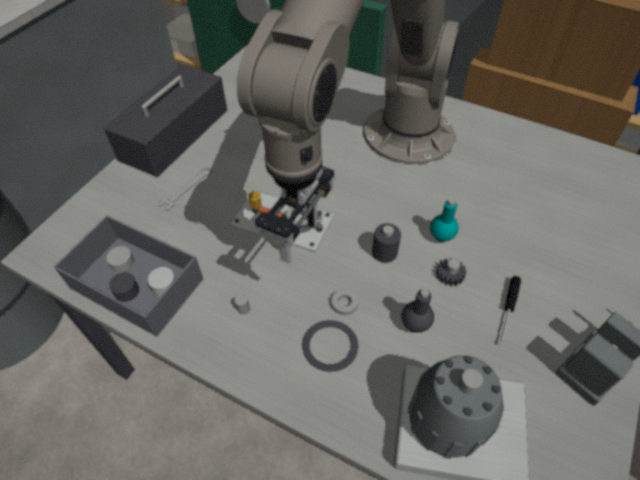

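View pics/side0.png

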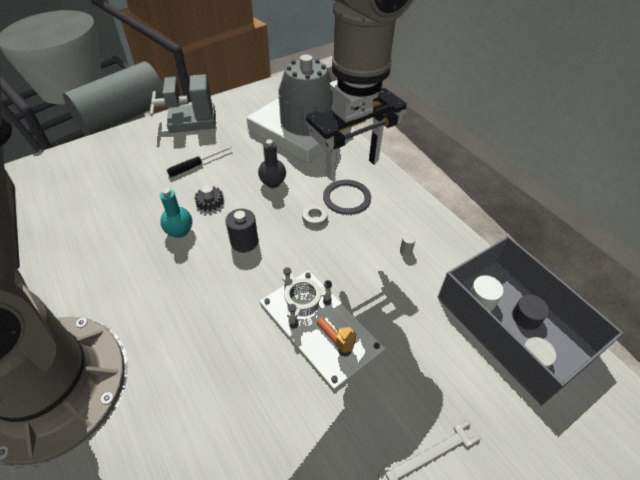

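View pics/wrist0.png

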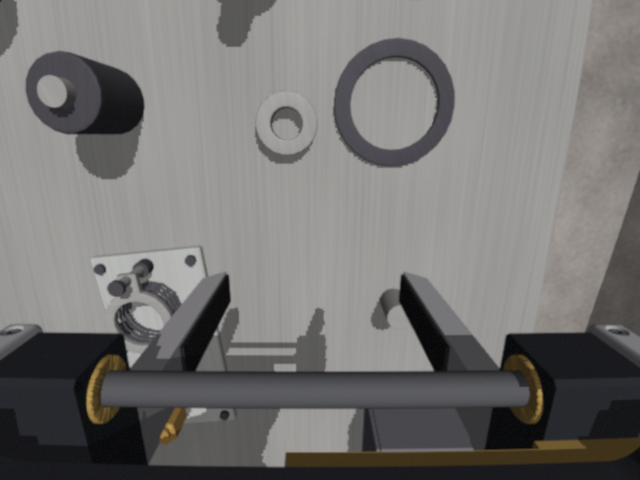

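The scene shows the dark accumulator at (418,313) and the turquoise look-alike at (445,225). In the side view the accumulator is at (272,168), the ring at (303,295), and the coupling at (345,340) with an orange tube beside it.

```bash
cat > h.py <<'E'
import numpy as np, cv2
from bench import robot, optics, nets
def ray(cal,px):
    u=cv2.undistortPoints(np.array([[px]],float),cal["intrinsics"],np.array(cal["D"]))[0,0]
    d=cal["T"][:3,:3]@np.array([u[0],-u[1],-1]); return cal["T"][:3,3],d/np.linalg.norm(d)
def onz(cal,px,z):
    o,d=ray(cal,px); return o+d*(z-o[2])/d[2]
def tri(rs):
    A=0;b=0
    for o,d in rs:
        P=np.eye(3)-np.outer(d,d); A=A+P; b=b+P@o
    return np.linalg.solve(A,b)
def proj(cal,p):
    T=np.linalg.inv(cal["T"]); q=T[:3,:3]@np.array(p)+T[:3,3]; q=q*[1,-1,-1]
    return cv2.projectPoints(q[None],np.zeros(3),np.zeros(3),cal["intrinsics"],np.array(cal["D"]))[0][0,0]
E
python3 - <<'E'
from h import *
np.set_printoptions(precision=4,suppress=True)
Z=dict(accumulator_center=.0675,ring_top=.056,coupling_grip=.054,accumulator=0,stand=0)
for n in ["side","scene"]:
    optics.snapshot(n); c=optics.get_calibration(n)
    for l,z in Z.items():
        for r in nets.spot_point(n,l)[:3]: print(n,l,r["conf"],np.array(r["position"]),onz(c,r["position"],z))
print(robot.state()["time_s"])
E
python3 - <<'E'
import cv2
im=cv2.imread('pics/side0.png')
cv2.imwrite('pics/sidecrop.png',cv2.resize(im[250:400,230:430],None,fx=4,fy=4,interpolation=cv2.INTER_CUBIC))
E
```

```text
side accumulator_center 0.83 [270.3 162.5] [0.6205 0.2621 0.0675]
side accumulator_center 0.61 [172.8 211. ] [0.3513 0.2311 0.0675]
side accumulator_center 0.33 [302.1 289.9] [ 0.4866 -0.1099  0.0675]
side ring_top 0.74 [299.4 293.9] [ 0.481  -0.1083  0.056 ]
side coupling_grip 0.9 [345.6 342.3] [ 0.4977 -0.2424  0.054 ]
side accumulator 0.78 [274.9 183.2] [0.6253 0.2563 0.    ]
side accumulator 0.57 [181.3 234.8] [0.35   0.2172 0.    ]
side stand 0.67 [299.6 311.5] [ 0.4771 -0.1127  0.    ]
scene accumulator_center 0.87 [417.7 308.3] [0.6211 0.2551 0.0675]
scene accumulator_center 0.55 [442.4 219.3] [0.3549 0.2189 0.0675]
scene accumulator_center 0.53 [380.5 253.4] [0.5224 0.1252 0.0675]
scene coupling_grip 0.75 [252.7 198.2] [ 0.5001 -0.2443  0.054 ]
scene coupling_grip 0.37 [449.9 273.8] [0.4928 0.2872 0.054 ]
scene coupling_grip 0.25 [303.9 213.5] [ 0.4855 -0.0998  0.054 ]
scene accumulator 0.69 [440.4 238.7] [0.3582 0.2281 0.    ]
scene accumulator 0.59 [414.6 322.3] [0.6164 0.2569 0.    ]
scene stand 0.67 [300.9 228.3] [ 0.493  -0.1067  0.    ]
scene stand 0.63 [454.7 271.2] [0.4391 0.293  0.    ]
0.75
```

View pics/sidecrop.png

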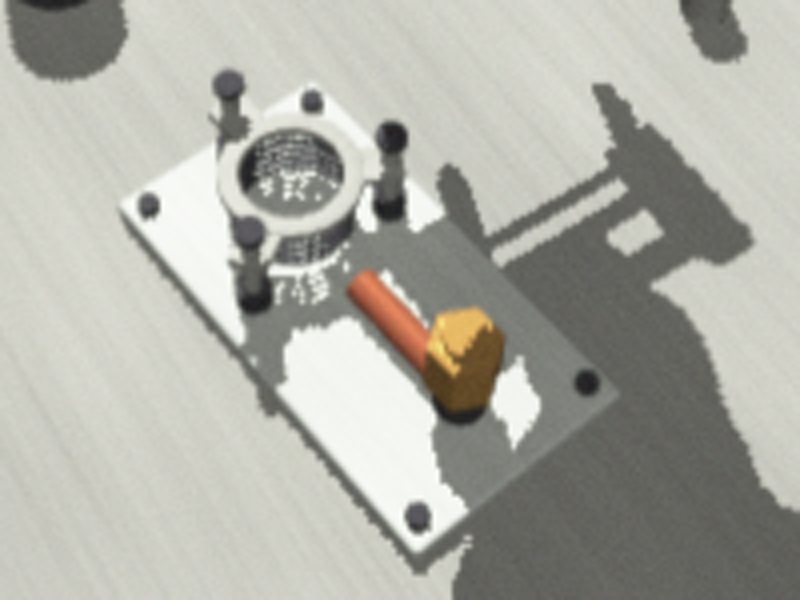

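The net and the picture agree: coupling near (0.499,-0.243), ring near (0.483,-0.108), accumulator near (0.621,0.258). The second accumulator hits at (0.35,0.22) are the turquoise decoy. Next I move over the coupling for a wrist look.

```bash
python3 -m creep '-40 -29 0 0 0 0 0;-40 -29 0 0 0 0 0;-40 -29 0 0 0 0 0;-40 -29 0 0 0 0 0;-40 -29 0 0 0 0 0;-40 -29 0 0 0 0 0;0 0 0 0 0 0 0' 30
python3 - <<'E'
from h import *
np.set_printoptions(precision=4,suppress=True)
print(robot.state()["tool_pos"],robot.state()["eef_rot"],robot.state()["joint_pos"])
im=optics.snapshot("wrist"); c=optics.get_calibration("wrist"); cv2.imwrite("pics/w1.png",im[:,:,::-1])
for l,z in dict(ring_top=.056,coupling_grip=.054).items():
    for r in nets.spot_point("wrist",l)[:2]: print(l,r["conf"],np.array(r["position"]),onz(c,r["position"],z))
for r in nets.trace("wrist","coupling_grip")[:2]: print(r["conf"],r["position"]); 
print(robot.state()["time_s"])
E
```

```text
time_s: 1.62
tool_pos: [0.4987, -0.2434, 0.2139]
eef_rot: [-3.142, 0.001, 1.565]
wrist_force: [1.0, -0.0, 0.5]
finger_gap: 0.999
[ 0.4987 -0.2434  0.2139] [-3.1416  0.0009  1.5652] [ 0.1855  0.23    0.1783  1.8855 -0.0462  1.0297  0.3774]
coupling_grip 0.87 [315.9 217.5] [ 0.5013 -0.2355  0.054 ]
0.87 [314.1, 218.7]
0.7 [307.8, 122.6]
1.825
```

View pics/w1.png

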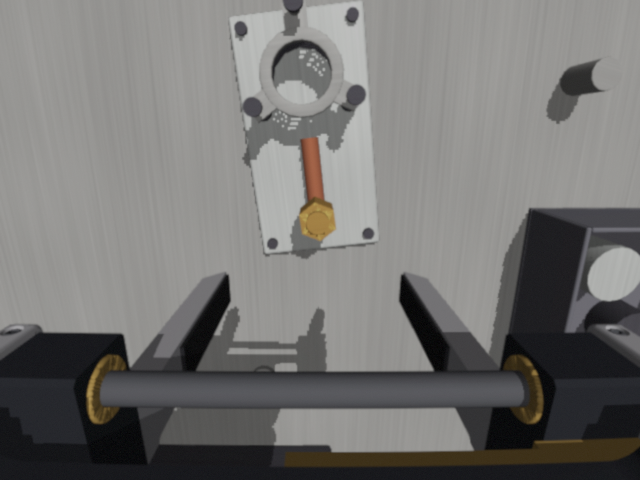

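The wrist picture shows the hex at (317,220), the ring at (302,71), and the tube between them. I need the hex's orientation, so I'll zoom in.

```bash
python3 - <<'E'
from h import *
np.set_printoptions(precision=4,suppress=True)
c=optics.get_calibration("wrist"); im=cv2.imread("pics/w1.png")
cv2.imwrite("pics/w1hex.png",cv2.resize(im[185:255,270:365],None,fx=8,fy=8,interpolation=cv2.INTER_NEAREST))
for p in [(302,71)]: print("ring",onz(c,p,.056))
print("hextop",onz(c,(317.5,222),.07))
cor=[onz(c,p,.012) for p in [(231,16),(361,2),(378,242),(264,254)]]
print(cor); print("yaw",[np.degrees(np.arctan2(*(cor[i]-cor[j])[[1,0]])) for i,j in [(0,3),(1,2),(1,0),(2,3)]])
# hex overlays score: rectified patch
hs=cv2.cvtColor(im,cv2.COLOR_BGR2HSV)
N=160;res=np.zeros((N,N,3),np.uint8);o=onz(c,(317.5,222),.07)
mp=np.array([[proj(c,[o[0]+(j-80)*.0004,o[1]-(i-80)*.0004,.07]) for j in range(N)] for i in range(N)],np.float32)
r=cv2.remap(im,mp[...,0],mp[...,1],cv2.INTER_CUBIC)
cv2.imwrite("pics/w1rect.png",cv2.resize(r,None,fx=3,fy=3))
E
```

```text
ring [ 0.4905 -0.1035  0.056 ]
hextop [ 0.5042 -0.2336  0.07  ]
[array([ 0.4224, -0.0476,  0.012 ]), array([ 0.5447, -0.0359,  0.012 ]), array([ 0.5717, -0.2702,  0.012 ]), array([ 0.4452, -0.2843,  0.012 ])]
yaw [np.float64(95.49798598136093), np.float64(96.57004848792592), np.float64(5.484293129997342), np.float64(6.372016779831342)]
```

View pics/w1hex.png

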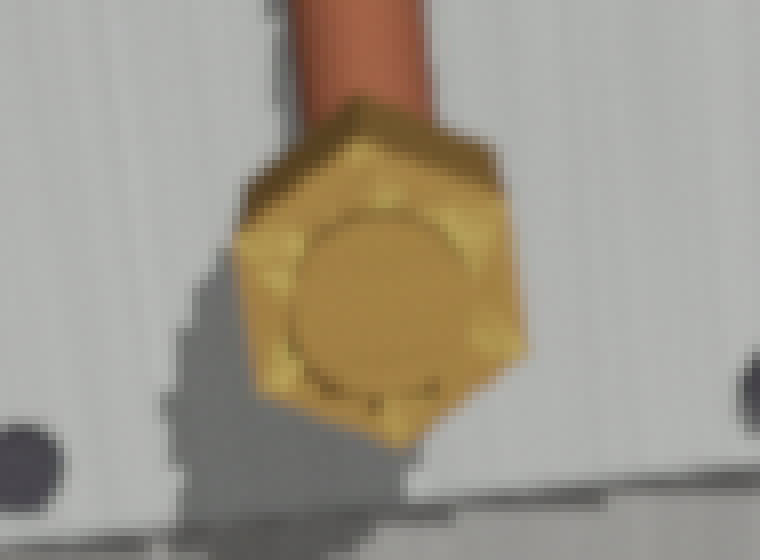

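View pics/w1rect.png

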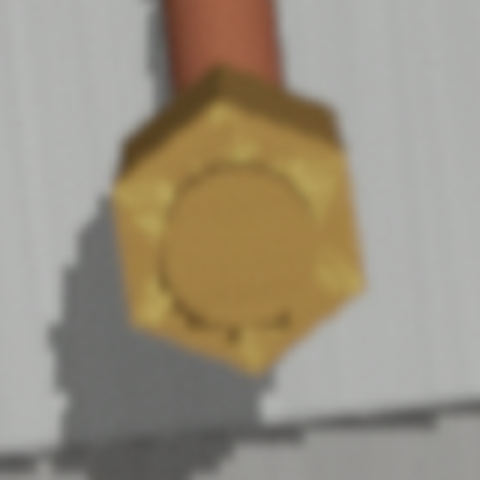

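```bash
python3 - <<'E'
from h import *
np.set_printoptions(precision=4,suppress=True)
cs=optics.get_calibration("side");cc=optics.get_calibration("scene")
print("hextop side",onz(cs,(346.5,332),.07)); print(proj(cs,[.504,-.233,.07]),proj(cs,[.499,-.241,.07]))
im=cv2.imread("pics/side0.png")
print("ring side", onz(cs,(230+290/4,250+172/4),.056),proj(cs,[.4905,-.1035,.056]))
i2=optics.snapshot("side")[:,:,::-1]; i3=optics.snapshot("scene")[:,:,::-1]
cv2.imwrite("pics/a.png",np.hstack([cv2.resize(i2[260:380,250:390],None,fx=4,fy=4),]))
cv2.imwrite("pics/b.png",cv2.resize(i3[170:290,210:350],None,fx=4,fy=4))
E
```

```text
hextop side [ 0.5054 -0.2328  0.07  ]
[345.9455 332.4442] [346.2325 337.1266]
ring side [ 0.4873 -0.1098  0.056 ] [302.2316 290.0382]
```

View pics/a.png

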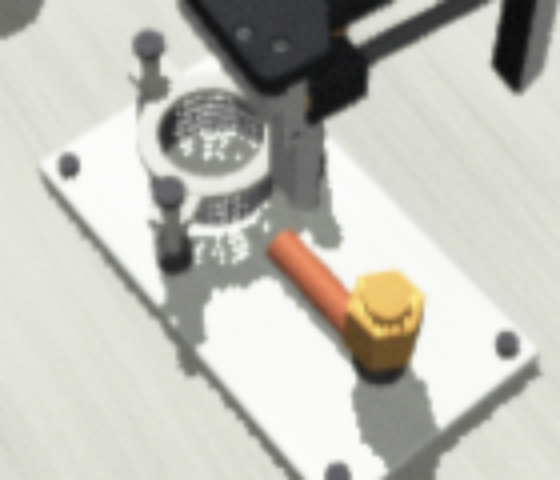

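View pics/b.png

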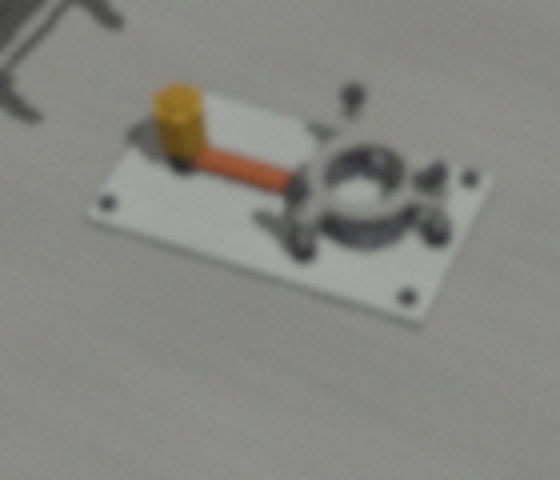

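The side view now gives the hex top at (0.505,-0.233), which agrees with the wrist estimate. A pair of flats is normal at +7.2°. I'll align and come part-way down, then check.

```bash
python3 -m creep '8.4 4.8 30 0 0 -0.131 0;0 0 35 0 0 0 0;0 0 35 0 0 0 0;0 0 0 0 0 0 0'
python3 - <<'E'
from h import *
np.set_printoptions(precision=4,suppress=True)
s=robot.state();print(s["tool_pos"],s["eef_rot"],s["joint_pos"])
im=optics.snapshot("wrist"); c=optics.get_calibration("wrist"); cv2.imwrite("pics/w2.png",im[:,:,::-1])
p=s["tool_pos"]; print("TCP px",proj(c,p),"pred hextop",proj(c,[.5035,-.235,.07]))
E
```

```text
time_s: 2.42
tool_pos: [0.5047, -0.2304, 0.1115]
eef_rot: [-3.138, -0.002, 1.703]
wrist_force: [0.0, -0.0, -0.1]
finger_gap: 1.0
[ 0.5047 -0.2304  0.1115] [-3.1376 -0.0018  1.703 ] [ 0.1989  0.3528  0.1379  1.9742 -0.0646  0.8231  0.5048]
TCP px [313.4714 292.7395] pred hextop [310.955  271.6991]
```

View pics/w2.png

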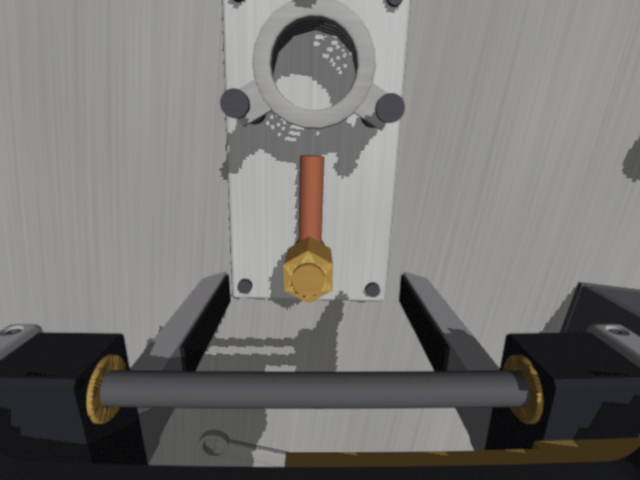

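```bash
python3 - <<'E'
from h import *
np.set_printoptions(precision=4,suppress=True)
c=optics.get_calibration("wrist"); im=cv2.imread("pics/w2.png")
print(onz(c,(308,280),.07),onz(c,(308,277),.07),robot.state()["tool_pos"])
cv2.imwrite("pics/w2hex.png",cv2.resize(im[230:310,265:350],None,fx=7,fy=7,interpolation=cv2.INTER_NEAREST))
E
```

```text
[ 0.5023 -0.241   0.07  ] [ 0.5021 -0.2389  0.07  ] [ 0.5057 -0.2309  0.1132]
```

View pics/w2hex.png

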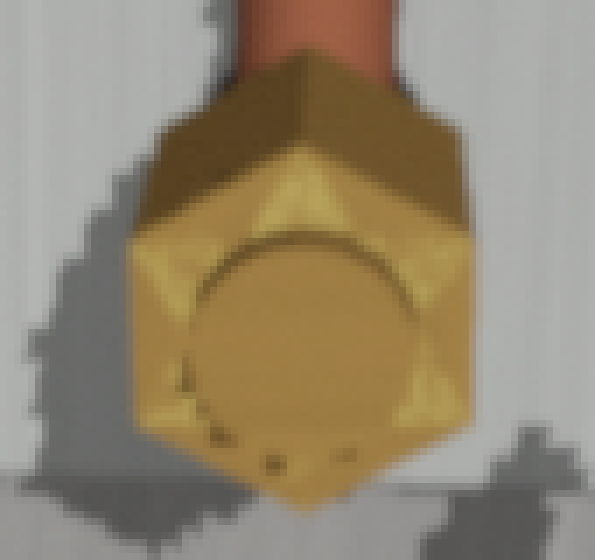

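```bash
python3 - <<'E'
from h import *
from scipy.spatial.transform import Rotation as R
np.set_printoptions(precision=4,suppress=True)
for k in range(5):
    s=robot.state(); c=optics.get_calibration("wrist")
    Rt=R.from_euler('xyz',s["eef_rot"]).as_matrix()
    hx=onz(c,(308.1,277.6),.07)
    print(s["tool_pos"],s["eef_rot"],c["T"][:3,3],"tool-frame cam",Rt.T@(c["T"][:3,3]-s["tool_pos"]),"hex rel",Rt.T@(hx-s["tool_pos"]),hx)
    optics.snapshot("wrist")
E
```

```text
[ 0.5057 -0.2309  0.1132] [-3.1399 -0.0008  1.7027] [ 0.495  -0.151   0.2835] tool-frame cam [ 0.0808 -0.0003 -0.1702] hex rel [-0.0079 -0.0045  0.0432] [ 0.5022 -0.2393  0.07  ]
[ 0.5063 -0.2314  0.1142] [3.1415 0.0001 1.7025] [ 0.4954 -0.1513  0.2845] tool-frame cam [ 0.0808 -0.0003 -0.1702] hex rel [-0.0083 -0.0045  0.0442] [ 0.503  -0.2402  0.07  ]
[ 0.5066 -0.2316  0.1148] [3.1404 0.0005 1.7022] [ 0.4955 -0.1515  0.285 ] tool-frame cam [ 0.0808 -0.0003 -0.1703] hex rel [-0.0085 -0.0045  0.0448] [ 0.5033 -0.2407  0.07  ]
[ 0.5068 -0.2317  0.115 ] [3.1398 0.0008 1.7021] [ 0.4955 -0.1516  0.2851] tool-frame cam [ 0.0808 -0.0003 -0.1702] hex rel [-0.0086 -0.0046  0.045 ] [ 0.5035 -0.2409  0.07  ]
[ 0.5067 -0.2317  0.1149] [3.1397 0.0008 1.7019] [ 0.4954 -0.1516  0.2851] tool-frame cam [ 0.0808 -0.0003 -0.1703] hex rel [-0.0086 -0.0045  0.0449] [ 0.5034 -0.2409  0.07  ]
```

The arm was still settling, so that measurement was off. I'll take a fresh picture now that it's still.

```bash
cat >> h.py <<'E'
from scipy.spatial.transform import Rotation as R
def tool_rel(p):
    s=robot.state(); return R.from_euler('xyz',s["eef_rot"]).as_matrix().T@(np.array(p)-s["tool_pos"])*1000
E
python3 - <<'E'
from h import *
np.set_printoptions(precision=4,suppress=True)
s=robot.state();c=optics.get_calibration("wrist")
im=optics.snapshot("wrist"); cv2.imwrite("pics/w3.png",im[:,:,::-1])
i=im[:,:,::-1]
cv2.imwrite("pics/w3hex.png",cv2.resize(i[230:310,265:350],None,fx=7,fy=7,interpolation=cv2.INTER_NEAREST))
np.save("c3.npy",c["T"]);print(s["tool_pos"],s["time_s"])
E
```

```text
[ 0.5065 -0.2318  0.1148] 2.725
```

View pics/w3hex.png

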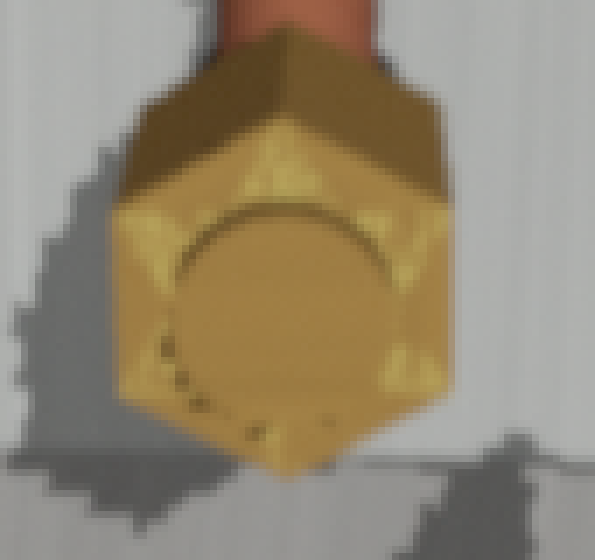

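```bash
python3 - <<'E'
from h import *
np.set_printoptions(precision=4,suppress=True)
c=optics.get_calibration("wrist")
h=onz(c,(305.2,272.9),.07); print(h,tool_rel(h),robot.state()["eef_rot"])
E
```

```text
[ 0.5008 -0.2377  0.07  ] [-5.138  -6.4237 44.6084] [3.14   0.0006 1.7017]
```

Hex centre is (0.501,-0.238), so the tool has to shift by (-5.1,-6.4) mm. I'll lower it to grip height.

```bash
python3 -m creep '-5 -6.4 20 0 0 0 0;0 0 25 0 0 0 0;0 0 23 0 0 0 0;0 0 0 0 0 0 0;0 0 0 0 0 0 0;0 0 0 0 0 0 0'
python3 - <<'E'
from h import *
np.set_printoptions(precision=4,suppress=True)
s=robot.state();c=optics.get_calibration("wrist")
im=optics.snapshot("wrist"); cv2.imwrite("pics/w4.png",im[:,:,::-1])
print(s["tool_pos"],s["eef_rot"],proj(c,s["tool_pos"]))
E
```

```text
time_s: 3.52
tool_pos: [0.5007, -0.2376, 0.0466]
eef_rot: [3.14, 0.001, 1.702]
wrist_force: [-0.9, 0.0, 0.0]
finger_gap: 1.004
[ 0.5007 -0.2376  0.0466] [3.1401 0.0006 1.7017] [315.1001 295.2376]
```

View pics/w4.png

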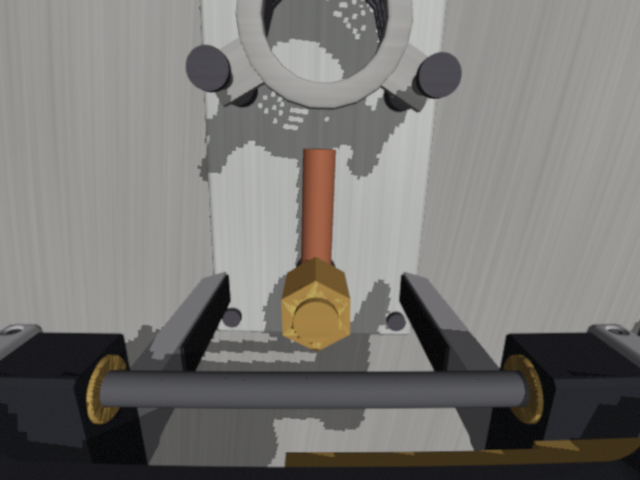

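```bash
python3 - <<'E'
from h import *
c=optics.get_calibration("wrist")
print(tool_rel(onz(c,(316,315),.07)))
E
python3 -m creep '0 0 0 0 0 0 1;0 0 0 0 0 0 1;0 0 0 0 0 0 1;0 0 0 0 0 0 1;0 0 0 0 0 0 1;0 0 0 0 0 0 1' 40
```

```text
[  1.11476544   0.35299846 -23.53554233]
time_s: 4.32
tool_pos: [0.5, -0.2374, 0.0455]
eef_rot: [-3.142, -0.0, 1.702]
wrist_force: [-0.7, 0.0, 0.1]
finger_gap: 0.398
```

```bash
python3 -m creep '0 0 0 0 0 0 1;0 0 0 0 0 0 1' 40; python3 -m creep '0 0 0 0 0 -0.15 1;0 0 0 0 0 -0.17 1;0 0 0 0 0 -0.17 1;0 0 0 0 0 -0.17 1' 40
```

```text
time_s: 4.58
tool_pos: [0.5012, -0.2373, 0.0456]
eef_rot: [3.14, 0.0, 1.702]
wrist_force: [7.2, 0.1, -6.3]
finger_gap: 0.338
time_s: 5.08
tool_pos: [0.5005, -0.2377, 0.0456]
eef_rot: [3.141, 0.001, 2.367]
wrist_force: [2.8, -1.7, -3.2]
finger_gap: 0.336
```

```bash
python3 -m creep '0 0 0 0 0 -0.17 1;0 0 0 0 0 -0.17 1;0 0 0 0 0 -0.17 1;0 0 0 0 0 -0.17 1;0 0 0 0 0 -0.03 1;0 0 0 0 0 0 1' 40; python3 - <<'E'
from h import *
s=robot.state();print(s["eef_rot"],s["ft_torque"],s["joint_pos"][6])
im=optics.snapshot("wrist"); cv2.imwrite("pics/w5.png",im[:,:,::-1])
E
```

```text
time_s: 5.82
tool_pos: [0.5002, -0.2384, 0.0456]
eef_rot: [-3.141, 0.001, 3.069]
wrist_force: [1.0, -5.7, -2.1]
finger_gap: 0.338
[-3.14087529e+00  6.51063115e-04  3.06893312e+00] [-1.46326503 -0.32558699  0.05203867] 1.6977721154487682
```

View pics/w5.png

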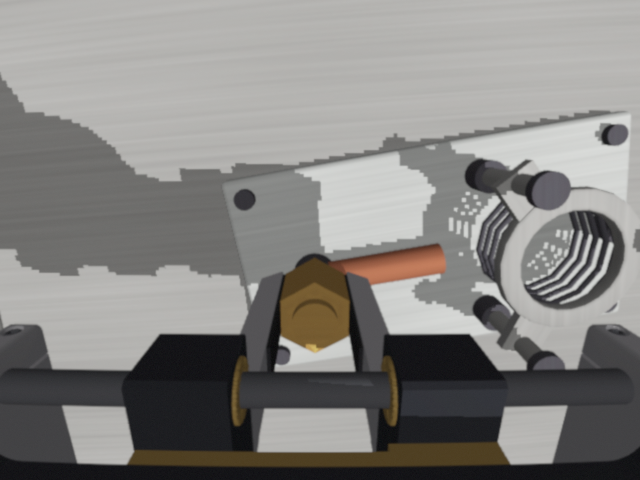

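It turned 1.367 rad and the hex went with the jaws. A small extra turn will show whether it is at the stop.

```bash
python3 -m creep '0 0 0 0 0 -0.05 1;0 0 0 0 0 0 1;0 0 0 0 0 0 1' 40; python3 - <<'E'
from h import *
s=robot.state();print(s["eef_rot"],s["ft_torque"],s["joint_pos"][6])
E
```

```text
time_s: 6.25
tool_pos: [0.4998, -0.2384, 0.0456]
eef_rot: [-3.141, 0.0, 3.117]
wrist_force: [-1.1, -6.2, 0.8]
finger_gap: 0.336
[-3.14104529e+00  5.35428084e-05  3.11677551e+00] [-1.37678561  0.12193819 -1.10562283] 1.739155300004575
```

The torque rose to 1.1 N m against the turn, so the coupling is on its stop. Releasing, lifting, and turning the wrist back.

```bash
python3 -m creep '0 0 0 0 0 0 0.4;0 0 0 0 0 0 0.4;0 0 0 0 0 0 0.4;0 0 -20 0 0 0 0.3;0 0 -45 0 0 0 0.1;0 0 -60 0 0 0.1 0;0 0 -50 0 0 0.17 0;0 0 0 0 0 0.17 0' 30
python3 - <<'E'
from h import *
np.set_printoptions(precision=4,suppress=True)
s=robot.state();print(s["tool_pos"],s["eef_rot"],s["joint_pos"])
im=optics.snapshot("side"); cv2.imwrite("pics/s6.png",im[:,:,::-1])
c=optics.get_calibration("side")
for l,z in dict(accumulator_center=.0675,canister=0,gear=0).items():
    for r in nets.spot_point("side",l)[:2]: print(l,r["conf"],np.array(r["position"]),onz(c,r["position"],z))
E
```

```text
time_s: 7.25
tool_pos: [0.5019, -0.2379, 0.2246]
eef_rot: [3.141, 0.006, 2.676]
wrist_force: [-0.2, -0.1, -1.6]
finger_gap: 0.997
[ 0.5019 -0.2379  0.2246] [3.1409 0.0064 2.6759] [ 0.4815  0.2258 -0.1806  1.859   0.0467  1.0543  1.3877]
accumulator_center 0.85 [270.3 163.7] [0.6182 0.258  0.0675]
accumulator_center 0.72 [175.4 213.1] [0.354  0.2216 0.0675]
canister 0.7 [317.7 216.4] [ 0.6548  0.0943 -0.    ]
canister 0.59 [240.7 244.7] [0.4553 0.1138 0.    ]
gear 0.93 [207.8 202.8] [ 0.4467  0.2832 -0.    ]
```

View pics/s6.png

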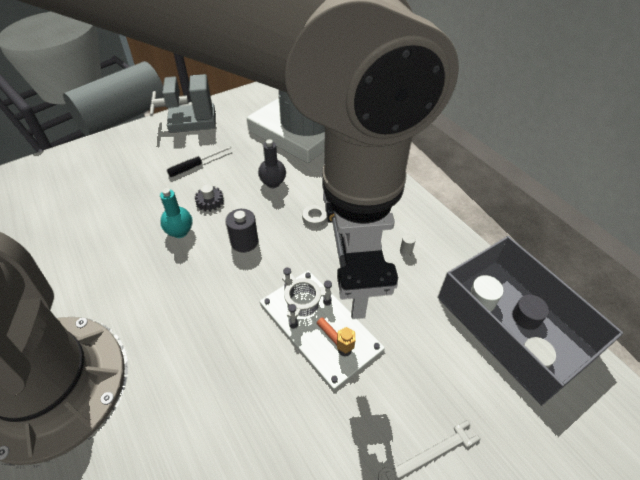

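```bash
python3 - <<'E'
from h import *
np.set_printoptions(precision=3,suppress=True)
cs=optics.get_calibration("side");cc=optics.get_calibration("scene")
print("gearbox knob",tri([ray(cs,(306,60)),ray(cc,(473,378))]))
print("base corners",[onz(cc,p,.03) for p in [(407,367),(399,465),(524,382)]],[onz(cs,p,.03) for p in [(273,97),(249,120),(312,155)]])
print("acc stub",tri([ray(cs,(269,143)),ray(cc,(424,294))]))
E
```

```text
gearbox knob [0.807 0.392 0.234]
base corners [array([0.739, 0.283, 0.03 ]), array([0.926, 0.343, 0.03 ]), array([0.661, 0.509, 0.03 ])] [array([0.802, 0.582, 0.03 ]), array([0.681, 0.51 , 0.03 ]), array([0.75 , 0.271, 0.03 ])]
acc stub [0.621 0.259 0.129]
```

The accumulator's stub triangulates to (0.621,0.259). The gearbox housing is 0.23 m away, so there is clearance. Moving across at height.

```bash
python3 -m creep '11 48 -1 0 0 0 0;11 48 -1 0 0 0 0;11 48 -1 0 0 0 0;11 48 -1 0 0 0 0;11 48 -1 0 0 0 0;11 48 -1 0 0 0 0;11 48 -1 0 0 0 0;11 48 -1 0 0 0 0' 25;  python3 -m creep '11 48 0 0 0 0 0;11 48 0 0 0 0 0;0 0 0 0 0 0 0;0 0 0 0 0 0 0;0 0 0 0 0 0 0'
python3 - <<'E'
from h import *
np.set_printoptions(precision=4,suppress=True)
s=robot.state();print(s["tool_pos"],s["eef_rot"],s["joint_pos"])
im=optics.snapshot("wrist"); cv2.imwrite("pics/w7.png",im[:,:,::-1])
c=optics.get_calibration("wrist")
for l,z in dict(accumulator_center=.0675,accumulator=0).items():
    for r in nets.spot_point("wrist",l)[:2]: print(l,r["conf"],np.array(r["position"]),onz(c,r["position"],z))
E
```

```text
time_s: 8.45
tool_pos: [0.5915, 0.1472, 0.2275]
eef_rot: [-3.141, -0.001, 2.686]
wrist_force: [1.1, -0.7, 0.6]
finger_gap: 1.001
time_s: 9.07
tool_pos: [0.6146, 0.24, 0.2282]
eef_rot: [-3.141, -0.0, 2.681]
wrist_force: [-0.0, -0.2, -0.7]
finger_gap: 1.006
[0.6146 0.24   0.2282] [-3.1408 -0.0001  2.6812] [-0.1722  0.4191 -0.4014  1.6029  0.175   1.156   0.4971]
accumulator_center 0.88 [334.3 218.1] [0.6186 0.2596 0.0675]
accumulator_center 0.16 [432.6  20.2] [0.5009 0.408  0.0675]
accumulator 0.65 [332.7 209.7] [0.6243 0.2588 0.    ]
```

View pics/w7.png

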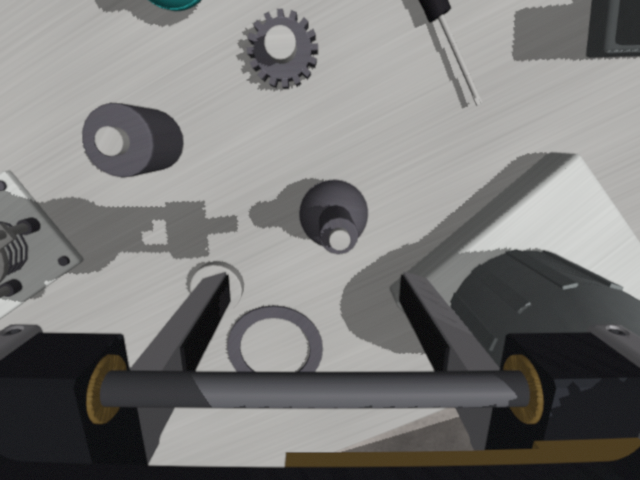

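The wrist view shows the accumulator's stub top at (340,240), upright, with nothing near the fingers.

```bash
python3 - <<'E'
from h import *
np.set_printoptions(precision=4,suppress=True)
c=optics.get_calibration("wrist")
h=onz(c,(340.5,240),.135); b=onz(c,(334,213),.038); print(h,tool_rel(h),b,tool_rel(b),robot.state()["tool_pos"])
E
```

```text
[0.6211 0.2602 0.135 ] [ 3.0125 20.5285 93.6026] [0.6204 0.2606 0.038 ] [  3.871   20.5957 190.6023] [0.6147 0.2405 0.2286]
```

```bash
python3 -m creep '3.4 20.5 0 0 0 0 0;0 0 25 0 0 0 0;0 0 30 0 0 0 0;0 0 30 0 0 0 0;0 0 30 0 0 0 0;0 0 19 0 0 0 0;0 0 0 0 0 0 0;0 0 0 0 0 0 0' 25
python3 - <<'E'
from h import *
np.set_printoptions(precision=4,suppress=True)
s=robot.state();c=optics.get_calibration("wrist")
im=optics.snapshot("wrist"); cv2.imwrite("pics/w8.png",im[:,:,::-1])
print(s["tool_pos"],s["eef_rot"],"tcp",proj(c,s["tool_pos"]),"pred stub",proj(c,[.6208,.2604,.135]))
E
```

```text
time_s: 10.22
tool_pos: [0.6212, 0.262, 0.0956]
eef_rot: [3.14, 0.001, 2.682]
wrist_force: [0.3, 0.4, 0.1]
finger_gap: 1.0
[0.6212 0.262  0.0956] [3.1404 0.0007 2.6818] tcp [314.2036 295.4988] pred stub [310.341  336.9237]
```

View pics/w8.png

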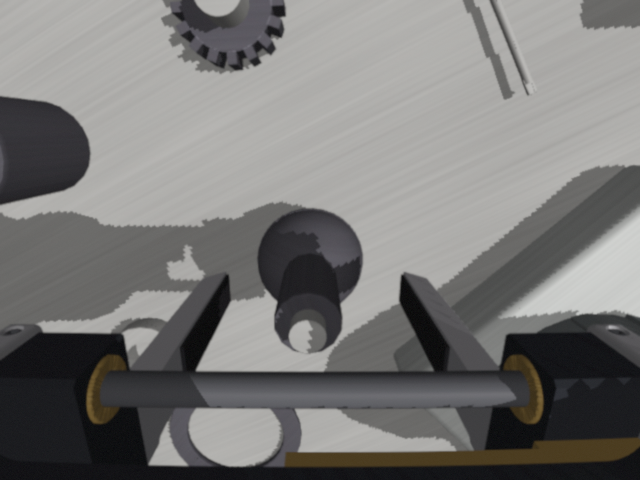

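```bash
python3 - <<'E'
from h import *
c=optics.get_calibration("wrist")
print(tool_rel(onz(c,(308,334),.135)),tool_rel(onz(c,(310.5,261),.038)))
E
```

```text
[  0.8566417   -2.57754448 -39.21063038] [-1.46617192 -2.5996429  57.79196189]
```

```bash
python3 -m creep '0 -2.5 2 0 0 0 0;0 0 0 0 0 0 0.5;0 0 0 0 0 0 1;0 0 0 0 0 0 1;0 0 0 0 0 0 1;0 0 0 0 0 0 1;0 0 0 0 0 0 1;0 0 0 0 0 0 1' 35; python3 -m creep '0 0 0 0 0 0 1;0 0 0 0 0 0 1' 35
```

```text
time_s: 11.28
tool_pos: [0.6195, 0.2593, 0.0925]
eef_rot: [3.141, -0.0, 2.682]
wrist_force: [0.2, -0.2, -0.1]
finger_gap: 0.334
time_s: 11.52
tool_pos: [0.6195, 0.2593, 0.0925]
eef_rot: [3.141, -0.0, 2.682]
wrist_force: [-0.3, 1.1, -1.8]
finger_gap: 0.34
```

The neck is gripped (32 mm opening). I lift, and while the arm is out of the way I measure the ring from both fixed cameras.

```bash
python3 -m creep '0 0 -20 0 0 0 1;0 0 -35 0 0 0 1;0 0 -40 0 0 0 1;0 0 -35 0 0 0 1;0 0 0 0 0 0 1' 35
python3 - <<'E'
from h import *
np.set_printoptions(precision=4,suppress=True)
s=robot.state(); print(s["tool_pos"])
for n in ["side","scene"]:
    im=optics.snapshot(n)[:,:,::-1]; cv2.imwrite(f"pics/{n}9.png",im)
    c=optics.get_calibration(n)
    for r in nets.spot_point(n,"ring_top")[:2]: print(n,r["conf"],np.array(r["position"]),onz(c,r["position"],.056))
    x0,y0=(255,255) if n=="side" else (225,165)
    cv2.imwrite(f"pics/{n}9c.png",cv2.resize(im[y0:y0+100,x0:x0+130],None,fx=6,fy=6,interpolation=cv2.INTER_CUBIC))
E
```

```text
time_s: 12.15
tool_pos: [0.6206, 0.2598, 0.2262]
eef_rot: [3.138, 0.003, 2.682]
wrist_force: [0.2, 0.5, -6.0]
finger_gap: 0.339
[0.6206 0.2598 0.2262]
side 0.74 [304.  292.6] [ 0.4903 -0.1105  0.056 ]
side 0.45 [318.5 212.3] [0.634  0.0592 0.056 ]
scene 0.58 [301.8 210.8] [ 0.4815 -0.108   0.056 ]
```

View pics/side9c.png

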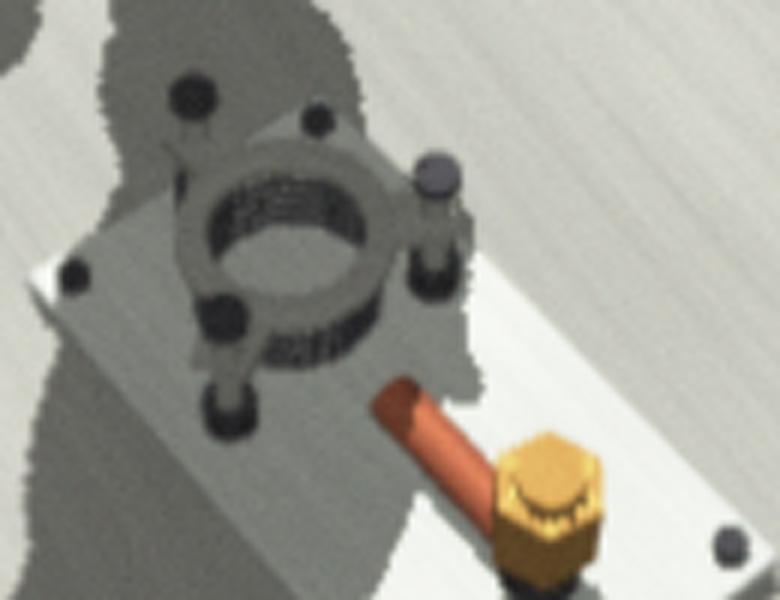

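View pics/scene9c.png

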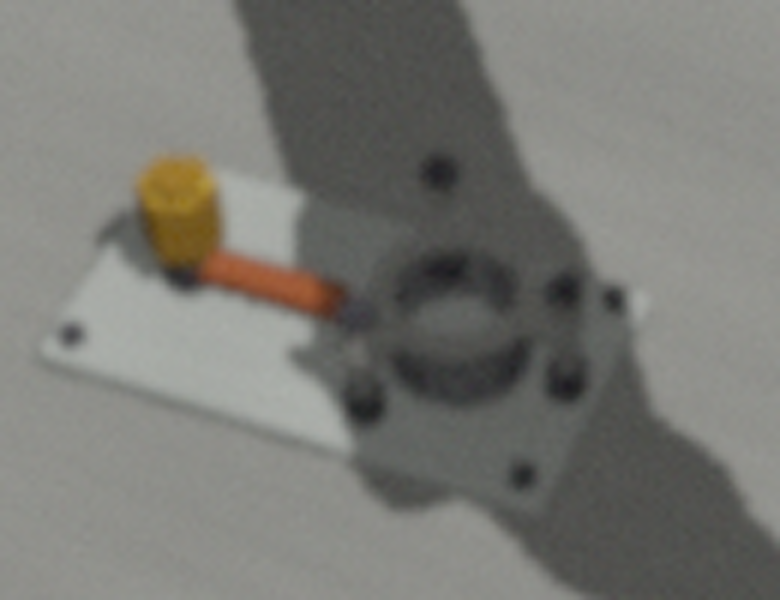

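View pics/side9.png

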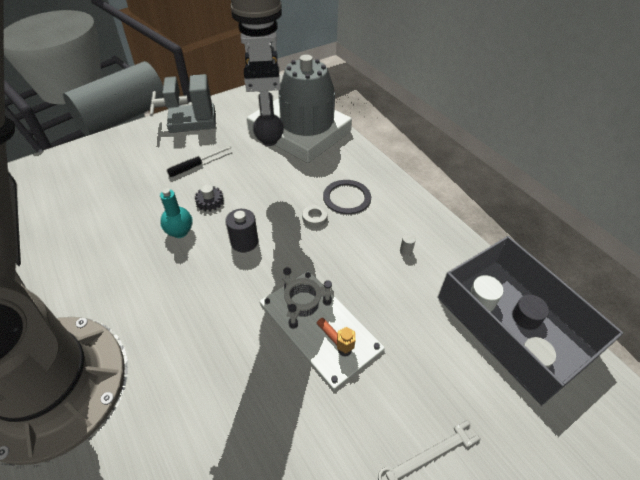

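```bash
python3 - <<'E'
from h import *
np.set_printoptions(precision=4,suppress=True)
cs=optics.get_calibration("side");cc=optics.get_calibration("scene")
f=lambda p,o:(p[0]/6-.4+o[0],p[1]/6-.4+o[1])
S=[f(p,(255,255)) for p in [(193,97),(222,317),(437,176)]]
C=[f(p,(225,165)) for p in [(566,290),(439,172),(356,313)]]
for nm,c,P in (("s",cs,S),("c",cc,C)):
    W=np.array([onz(c,p,.075) for p in P]); m=W.mean(0); print(nm,m,np.linalg.norm(W-m,axis=1)); print(W)
print("ring side",onz(cs,f((287,236),(255,255)),.056),"scene",onz(cc,f((457,297),(225,165)),.056))
print("hex side",onz(cs,f((549,478),(255,255)),.073),"scene",onz(cc,f((178,178),(225,165)),.072))
E
```

```text
s [ 0.4873 -0.1084  0.075 ] [0.0498 0.0498 0.05  ]
[[ 0.4823 -0.0588  0.075 ]
 [ 0.4469 -0.1374  0.075 ]
 [ 0.5329 -0.1289  0.075 ]]
c [ 0.4882 -0.108   0.075 ] [0.0504 0.0498 0.0497]
[[ 0.4829 -0.0579  0.075 ]
 [ 0.4482 -0.1376  0.075 ]
 [ 0.5335 -0.1284  0.075 ]]
ring side [ 0.486  -0.1116  0.056 ] scene [ 0.4924 -0.1049  0.056 ]
hex side [ 0.501  -0.2374  0.073 ] scene [ 0.5   -0.237  0.072]
```

Both cameras agree on the ring axis from the three post tops: (0.4877,-0.1082), with a fitted radius of 50 mm. Carrying it over.

```bash
python3 -m creep '-2 -20 0 0 0 0 1;-4.5 -38 0 0 0 0 1;-4.5 -40 0 0 0 0 1;-4.5 -40 0 0 0 0 1;-4.5 -40 0 0 0 0 1;-4.5 -40 0 0 0 0 1;-4.5 -40 0 0 0 0 1;-4.5 -40 0 0 0 0 1' 35; python3 -m creep '-4.5 -40 0 0 0 0 1;-4 -35 0 0 0 0 1;-2 -15 0 0 0 0 1;0 0 0 0 0 0 1;0 0 0 0 0 0 1;0 0 0 0 0 0 1;0 0 0 0 0 0 1' 35
python3 - <<'E'
from h import *
np.set_printoptions(precision=4,suppress=True)
s=robot.state(); print(s["tool_pos"],s["eef_rot"],s["joint_pos"]); print(tool_rel([.4876,-.1083,.2]))
for n in ["side","scene","wrist"]:
    im=optics.snapshot(n)[:,:,::-1]; cv2.imwrite(f"pics/{n}10.png",im)
E
```

```text
time_s: 13.35
tool_pos: [0.5156, -0.0248, 0.2218]
eef_rot: [-3.141, -0.001, 2.681]
wrist_force: [0.1, -0.4, -5.1]
finger_gap: 0.336
time_s: 14.22
tool_pos: [0.4869, -0.1074, 0.2224]
eef_rot: [3.141, -0.0, 2.683]
wrist_force: [-0.3, -0.2, -5.1]
finger_gap: 0.336
[ 0.4869 -0.1074  0.2224] [ 3.1415 -0.0002  2.6828] [ 0.3319  0.1425 -0.2671  1.9689  0.0434  1.0357  1.1573]
[-1.0739 -0.4872 22.3938]
```

View pics/side10.png

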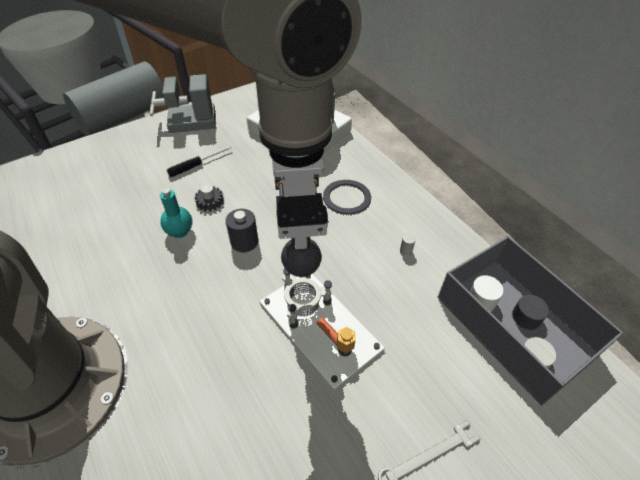

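View pics/wrist10.png

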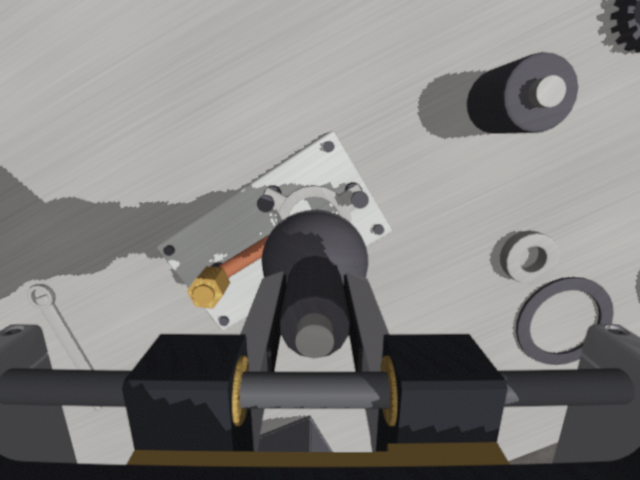

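View pics/scene10.png

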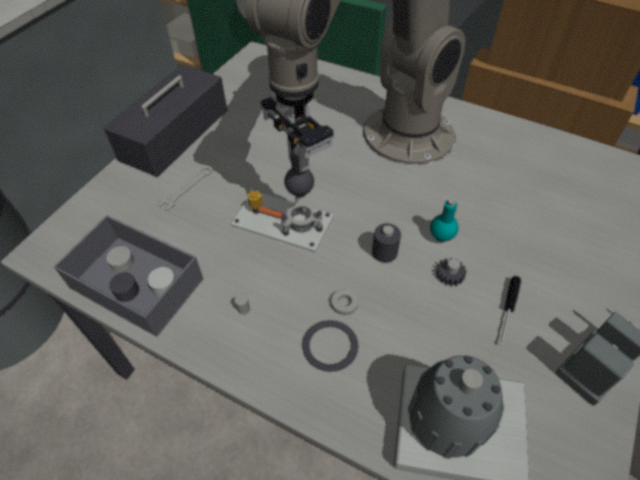

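```bash
python3 - <<'E'
from h import *
np.set_printoptions(precision=4,suppress=True)
for n,(x0,y0) in dict(side=(265,225),scene=(270,150)).items():
    im=cv2.imread(f"pics/{n}10.png"); cv2.imwrite(f"pics/{n}10c.png",cv2.resize(im[y0:y0+65,x0:x0+75],None,fx=8,fy=8,interpolation=cv2.INTER_CUBIC))
E
```

```text
(no output)
```

View pics/side10c.png

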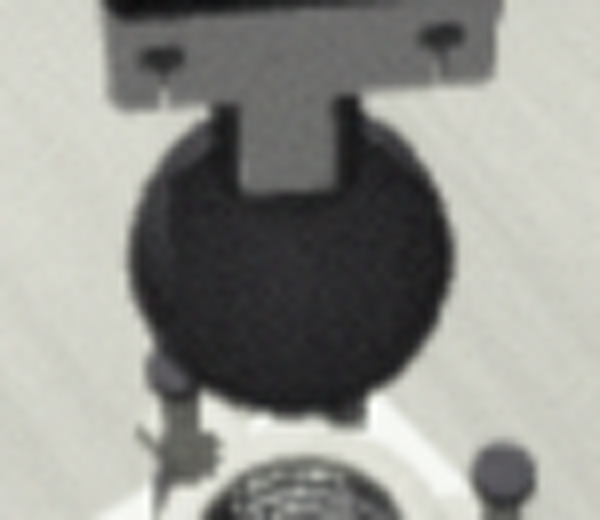

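View pics/scene10c.png

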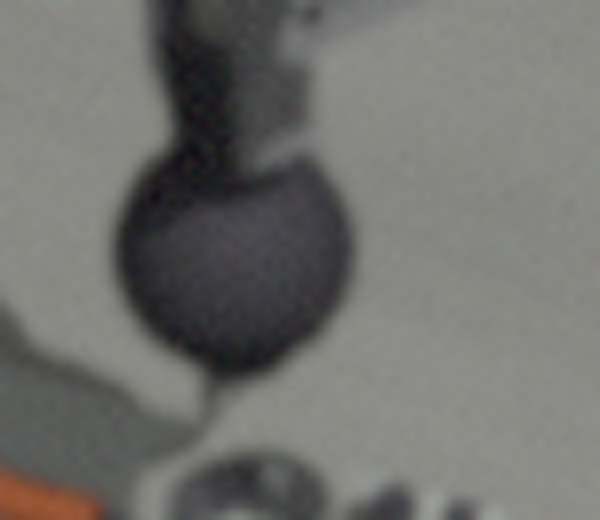

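```bash
python3 - <<'E'
from h import *
np.set_printoptions(precision=4,suppress=True)
cs=optics.get_calibration("side");cc=optics.get_calibration("scene");cw=optics.get_calibration("wrist")
b=tri([ray(cs,(301.1,256)),ray(cc,(298.9,181.7))]);print(b,b-robot.state()["tool_pos"])
print("needed tool shift",tool_rel([.4877,-.1082,.2])-tool_rel([b[0],b[1],.2]))
print("z fixed .168:",onz(cs,(301.1,256),.168),onz(cc,(298.9,181.7),.168))
print("wrist belly",onz(cw,(315,262),.168))
E
```

```text
[ 0.4896 -0.106   0.1668] [ 0.0029  0.0018 -0.0557]
needed tool shift [ 0.763  -2.8389  0.    ]
z fixed .168: [ 0.489  -0.1066  0.168 ] [ 0.491  -0.1055  0.168 ]
wrist belly [ 0.4879 -0.1077  0.168 ]
```

The two fixed cameras put the belly about 2 mm from the ring axis along tool y. The wrist view and TCP say it is about 1 mm off. I split the difference and lower it.

```bash
python3 -m creep '0 -1.7 15 0 0 0 1;0 0 25 0 0 0 1;0 0 25 0 0 0 1;0 0 8 0 0 0 1;0 0 0 0 0 0 1;0 0 0 0 0 0 1;0 0 0 0 0 0 1' 35
python3 - <<'E'
from h import *
np.set_printoptions(precision=4,suppress=True)
s=robot.state(); print(s["tool_pos"],s["wrist_force"])
for n,(x0,y0) in dict(side=(265,225),scene=(265,160)).items():
    im=optics.snapshot(n)[:,:,::-1]; cv2.imwrite(f"pics/{n}11c.png",cv2.resize(im[y0:y0+100,x0:x0+90],None,fx=6,fy=6,interpolation=cv2.INTER_CUBIC))
E
```

```text
time_s: 15.25
tool_pos: [0.4864, -0.1096, 0.1502]
eef_rot: [3.141, 0.001, 2.682]
wrist_force: [-0.4, -0.3, -5.5]
finger_gap: 0.334
[ 0.4864 -0.1096  0.1502] [-0.4315 -0.2804 -5.5446]
```

View pics/side11c.png

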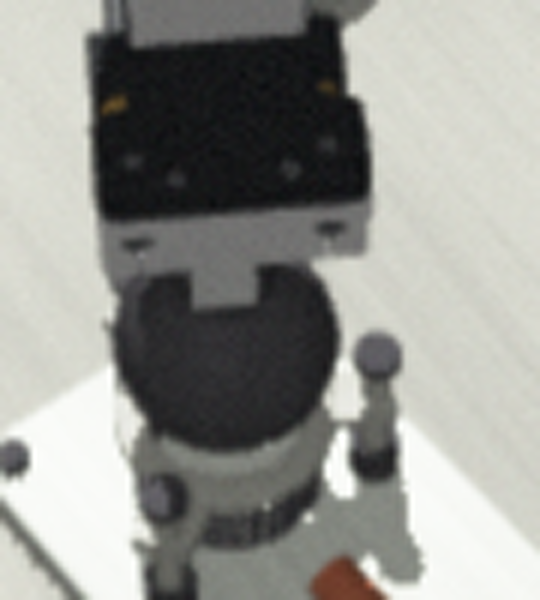

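View pics/scene11c.png

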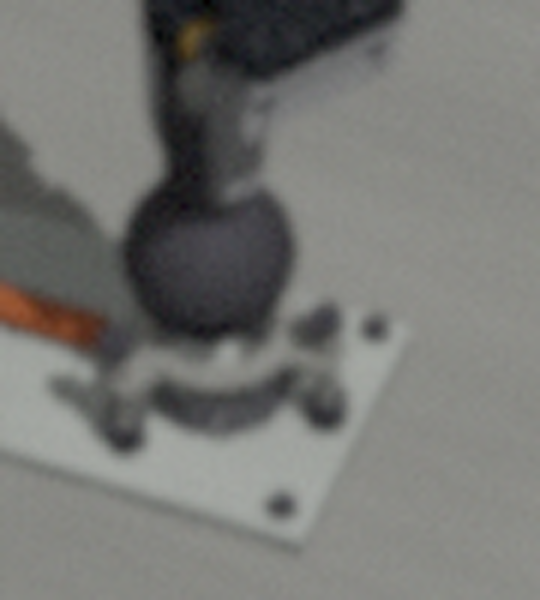

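```bash
python3 - <<'E'
from h import *
np.set_printoptions(precision=4,suppress=True)
cs=optics.get_calibration("side");cc=optics.get_calibration("scene")
ps=(265+227.5/6-.4,225+342/6-.4);pc=(265+209/6-.4,160+254/6-.4)
b=tri([ray(cs,ps),ray(cc,pc)]);print(b)
print(onz(cs,ps,b[2]),onz(cc,pc,b[2]), onz(cs,ps,.0957),onz(cc,pc,.0957))
print("needed",tool_rel([.4877,-.1082,.2])-tool_rel([b[0],b[1],.2]),tool_rel([.4877,-.1082,.2]))
E
```

```text
[ 0.488  -0.1096  0.094 ]
[ 0.4882 -0.1098  0.094 ] [ 0.4878 -0.1095  0.094 ] [ 0.4876 -0.1108  0.0957] [ 0.4891 -0.1086  0.0957]
needed [ 0.9265  1.1175 -0.0006] [ -0.7618   1.9466 -50.0082]
```

The belly is at (0.488,-0.1096), within 1.5 mm of the ring axis. After a small correction I lower it onto the ring.

```bash
python3 -m creep '0 1.3 5 0 0 0 1;0 0 5 0 0 0 1;0 0 4 0 0 0 1;0 0 0 0 0 0 1;0 0 0 0 0 0 1;0 0 0 0 0 0 1' 45;  python3 -m creep '0 0 3 0 0 0 1;0 0 0 0 0 0 1;0 0 0 0 0 0 1' 45
```

```text
time_s: 16.1
tool_pos: [0.4865, -0.1084, 0.1355]
eef_rot: [3.142, 0.0, 2.682]
wrist_force: [-0.7, -0.4, -5.6]
finger_gap: 0.334
time_s: 16.48
tool_pos: [0.4867, -0.1084, 0.1327]
eef_rot: [3.141, 0.0, 2.682]
wrist_force: [-1.4, -0.3, 3.0]
finger_gap: 0.334
```

Contact: the force rose by 8.6 N at z = 0.1327, so the belly is seated. Pressing in steps.

```bash
python3 -m creep '0 0 4 0 0 0 1;0 0 4 0 0 0 1;0 0 4 0 0 0 1;0 0 4 0 0 0 1;0 0 0 0 0 0 1;0 0 0 0 0 0 1' 50;  python3 -m creep '0 0 3 0 0 0 1;0 0 0 0 0 0 1;0 0 0 0 0 0 1' 50
```

```text
time_s: 17.23
tool_pos: [0.4868, -0.1085, 0.1166]
eef_rot: [3.141, 0.0, 2.682]
wrist_force: [-2.8, 0.2, 10.8]
finger_gap: 0.33
time_s: 17.6
tool_pos: [0.4868, -0.1085, 0.1137]
eef_rot: [3.141, 0.001, 2.682]
wrist_force: [-3.1, -1.0, 12.9]
finger_gap: 0.336
```

```bash
python3 -m creep '0 0 2 0 0 0 1;0 0 0 0 0 0 1;0 0 0 0 0 0 1' 50;  python3 -m creep '0 0 1.5 0 0 0 1;0 0 0 0 0 0 1;0 0 0 0 0 0 1' 50
```

```text
time_s: 17.98
tool_pos: [0.487, -0.1085, 0.1124]
eef_rot: [3.141, 0.001, 2.682]
wrist_force: [-6.7, 0.2, 23.2]
finger_gap: 0.335
time_s: 18.35
tool_pos: [0.4875, -0.1086, 0.112]
eef_rot: [3.141, 0.002, 2.681]
wrist_force: [-14.2, 1.4, 46.0]
finger_gap: 0.335
```

The force now climbs steeply (46 N), so the ring is on its stop. I ease off slightly and check.

```bash
python3 -m creep '0 0 -1.2 0 0 0 1;0 0 0 0 0 0 1;0 0 0 0 0 0 1;0 0 0 0 0 0 1' 50
python3 - <<'E'
from h import *
np.set_printoptions(precision=4,suppress=True)
for n,(x0,y0) in dict(side=(240,215),scene=(240,150)).items():
    im=optics.snapshot(n)[:,:,::-1]; cv2.imwrite(f"pics/{n}12.png",im); cv2.imwrite(f"pics/{n}12c.png",cv2.resize(im[y0:y0+140,x0:x0+130],None,fx=4,fy=4,interpolation=cv2.INTER_CUBIC))
s=robot.state(); print(s["tool_pos"],s["wrist_force"],s["time_s"])
E
```

```text
time_s: 18.85
tool_pos: [0.4871, -0.1085, 0.1123]
eef_rot: [3.141, 0.001, 2.682]
wrist_force: [-8.0, 0.5, 28.7]
finger_gap: 0.331
[ 0.4871 -0.1085  0.1123] [-8.0319  0.8231 27.9091] 18.95
```

View pics/side12c.png

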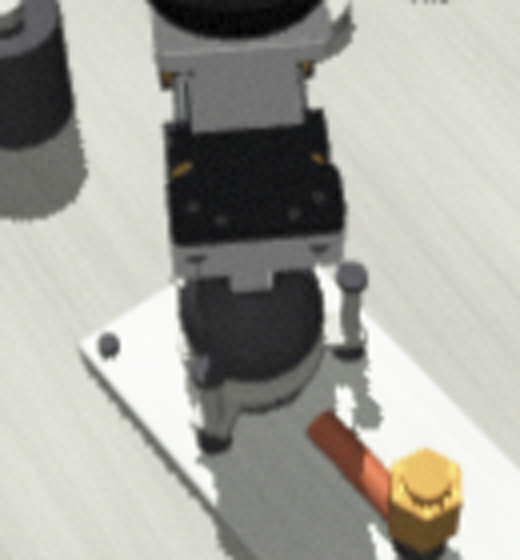

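View pics/scene12.png

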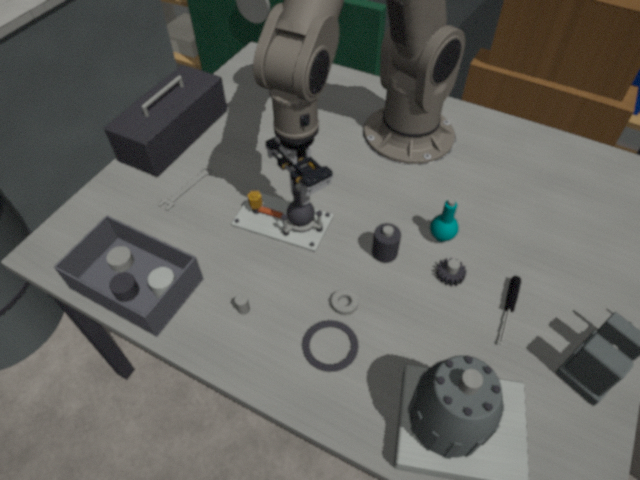

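The pictures show the ring fully down, with the accumulator upright between the posts: side crop (252,310), scene (300,213). The coupling and bystanders are undisturbed. The TCP went down about 22 mm from first contact to the hard stop, and the push is steady at 28 N. Handing in.

```bash
python3 - <<'E'
from bench import robot, sign_off
sign_off(); s=robot.state(); print(s["time_s"],s["tool_pos"],s["wrist_force"],s["finger_gap"])
E
```

```text
the job is handed in; nothing more can be done
the job is handed in; nothing more can be done
```

The job is handed in with the accumulator held by its neck and pressed down at what reads as the ring's lower stop. `sign_off` gives no verdict, and the state could not be read afterwards, so the checks below are from just before it.

- **Coupling:** I unscrewed it by about 1.4 rad. The wrist torque then rose to 1.1 N m, so it was on its stop.
- **Accumulator:** I gripped it with the jaws 32 mm apart, carried it upright and set it belly-first in the ring. With the tool about 15 mm above contact the cameras put it within 1.5 mm of the ring axis; I corrected by 1.3 mm before seating it.
- **Pressing:** the tool went down about 22 mm from first contact. The force then climbed steeply to 46 N, so I eased off to a steady reading of about 28 N. The accumulator's weight was already 5 N of downward load, so the push at the stop is about 33 N. The tool was vertical to within 0.002 rad.
- **Bystanders:** the last scene picture showed them where they had been. The clock read 18.95 s.

**Disagreements:**
- Early wrist-camera positions were up to about 9 mm off the others. Some were taken while the arm was still settling, so I measured again once it had stopped.
- With the accumulator held above the ring, the camera and tool-based estimates of its axis differed by about 3 mm. I took the midpoint.
- A sideways force of about 8 N remained at the end.

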